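# Seat the sample carousel on its keyed drive and bring place one to the reader

### The arm

A 6-joint arm with a two-finger parallel gripper is mounted at the origin on a cart in front of the work surface, level with it; the furniture and walls round the work are solid. World frame = base frame: x ahead of the robot, y to its left, z up, the work surface at z = 0. Lengths are in mm, angles in degrees, forces in N, time in s.
With the tool pointing down it reaches from about 350 to 850 mm from the base axis. Payload 8.1 kg.
Tool frame: the origin (TCP) lies midway between the tips of the shut fingers; the grasp point (between the pads) lies 19 mm behind it; z points along the fingers, y is the line along which they close (so a half turn about z gives the same grasp; the last joint's range is limited). The gripper opens to 85 mm and grips with 20 to 120 N. Pads are 22 mm wide; open, the fingers measure 114 mm over their backs; the gripper's body (76 mm by 85 mm) begins 54 mm behind the grasp point. The pads swing forward as they close: fully open they stand 13 mm farther back than shut.
Start: joints at [-79.435, 7.471, 85.268, -0, 87.261, -4.893], TCP at [159.943, -578.294, 231.292] pointing down, gripper open.
Joint ranges: [-169.43, 169.43], [-51.17, 129.36], [1.28, 143.12], [-76.62, 256.62], [0, 156.53], [-152.29, 152.29]. Speed limits (degrees/s): [136.94, 136.94, 159.86, 180, 180, 180].

### API

Orientations are given as [roll, pitch, yaw] about the fixed x, y, z axes, in that order (R = Rz(yaw) Ry(pitch) Rx(roll)).
In Python, from bench import r gives the robot as it stands.
- The arm moves only by the tool creep_tool, called after "Request:" as name(argument=value, ...), one argument or row to a line, values as JSON. Schema: {"type":"object","properties":{"steps":{"type":"array","items":{"type":"array","prefixItems":[{"type":"array","items":{"type":"number"},"minItems":3,"maxItems":3},{"type":"array","items":{"type":"number"},"minItems":3,"maxItems":3},{"type":"number"}],"minItems":3,"maxItems":3},"minItems":1,"maxItems":8},"grip_force":{"type":"number"},"only":{"type":"string"},"quiet":{"type":"boolean"},"lines":{"type":"string"}},"required":["steps"],"additionalProperties":false}. steps is a list of rows, 1 to 8 of them, each written [[rx, ry, rz], [dx, dy, dz], opening]: a rotation vector rx, ry, rz in degrees, then dx, dy, dz in mm, then the finger opening in mm; each row is the pose to reach, as a shift and turn from the pose commanded when the call began, along the tool's axes at that moment; what a row does not reach only later rows make up. A row lasts 1/8 s, in which the tool goes at most 62.5 mm and 10.7 degrees, less where a joint would pass 70% of its speed; a pose out of reach is approached as far as the arm can. The fingers move at their own pace and stop on an object; grip_force is the grip in N (left out, the last holds). Time passes only in rows, so rows that do not move let the fingers close. The tool returns the time, the measured TCP pose, the force, the opening and the grip force at its end. only (a regular expression) keeps the lines of the reply that match it, lines (a string "A,B") keeps lines A to B, and quiet returns only ok. Input that does not fit is refused with a message, and nothing moves.
- r.sense(): the state, without advancing time (a new reading comes with each control period).
- r.snapshot(name): name is "scene" or "top"; returns a dict with "pixels" (384x512x3 uint8, blue, green, red), "fx", "fy", "cx", "cy" (pixels), "D" ([k1, k2, p1, p2, k3] as OpenCV has them; the pictures are not rectified), "pose" (4x4, takes a point from camera to world coordinates). Camera axes: x right, y up, looking along -z (the intrinsics and any distortion apply to the point x, -y, -z); pixel columns grow to the right and rows downward; lengths in mm; the calibration is good to about 2 mm. A picture is of the moment at which its call begins. There is no depth.
- r.hand_in(): hands the job in; it is judged then, once.
The state is a dict: "time": time; "joint_pos": joint angles; "qd": joint speeds; "joint_efforts": joint torques, N m; "tool_pos": TCP position; "tcp_rot": TCP orientation; "ft_force": force on the tool from outside, world axes, zero at the start; "wrist_torque": the same for the moment, N m; "finger_gap": finger opening in mm; "grip_force": force on a finger pad.
Only numpy, scipy, OpenCV 4.12 (cv2) and the standard library are available. Lean on these libraries where they do the work, as an engineer would, in place of code of your own. Each camera call takes 0.05 s, during which the arm holds its last target. There are 200 camera calls.

### The job

The sample carousel was put back on the reader's spindle any old way and is riding on top of the drive pins. Turn it round until it finds its key and drops fully home on the drive, then keep turning it, drive and all, until the tab on its rim points straight at the index ridge of the reader tower, and leave it there. Leave the other things on the table where they are.

Things in the scene. Friction and masses are not known exactly. Their poses are not given: they have to be found in the camera images.
- reader_station: Fixed white tube-reader station: round plinth 200 mm across, 36 mm high, with a reader tower (x = 104 to 154 mm, y = -32 to 32 mm, top at 126 mm; its neck at plinth height) beside the carousel. Origin: on the table, on the spindle's axis; x points from the spindle to the tower, z up.
- drive_top (a point): Top of the drive platter, on its axis, 46 mm above the table; hidden under the carousel. The platter bears an 18 mm spindle (to 100 mm above the table) and three round-topped pins 9 mm thick, 10.5 mm high, at three distances from the axis. How it is turned at the start is unknown. Turns either way without end, stiffly (0.3 N m), and stays where left.
- carousel: Loose grey sample carousel, 170 mm across, 36 mm high, about 0.5 kg, 16 empty wells; on the spindle with 1 mm play. Origin: centre of its underside; x points to the rim tab, z up. Three pockets below fit the pins one way only. Riding on the pins: origin 56.5 mm over the table, turns easily, drive still (pressing down drags it). Home: drops by itself to 46 mm and the drive turns with it.
- grip_bar (a point): Middle of the top of the carousel's grip bar, on its axis, 70 mm above the carousel's origin. The bar runs along the carousel's x axis: 16 mm thick, from x = -46 mm to a pointed nose at +60 mm, with upright sides from 36 to 70 mm above the origin and a collar 39 mm across in its middle. It can be pushed round sideways or gripped across.
- tab_tip (a point): Outer end of the carousel's tab (16 mm wide block, 11 mm beyond the rim, on the pointed side of the bar), on its top face, 96 mm from the axis on the carousel's x axis.
- home_point (a point): Where the tab's outer end is when the carousel is home and the tab points straight at the index ridge (6 mm upright rib on the tower below its window, going on over its top): 96 mm from the spindle's axis on the station's x axis, 82 mm above the table. Fixed to the station.
- tip_box: Bystander: clear pipette-tip box with yellow lid, 66x102x71 mm. Origin: centre of its underside.
- stamp_blue: Bystander: blue and black hand stamp, 31x50x82 mm. Origin: centre of its underside.
- stamp_black: Bystander: black hand stamp, 31x50x92 mm. Origin: centre of its underside.
- vial: Bystander: small glass vial, 22x22x48 mm. Origin: centre of its underside.
- tape_roll: Bystander: roll of tape lying flat, 55x48x25 mm. Origin: centre of its underside.
- rack_insert: Bystander: tan strip with holes, 35x97x12 mm. Origin: centre of its underside.

How it is judged:
By the outcome, as a careful person would: the job done as asked, in the order asked, and still so for the second after the job is handed in, with the robot touching nothing.
It also fails if it takes over 54 s, if anything falls off the work surface, if the arm or the gripper's body presses on something with over 40 N, if the wrist force passes 120 N, or if a joint passes its speed limit or range.

## Working session

There is one attempt and no reset: what is moved stays moved. The work goes in short steps, Python scripts to look and compute and a tool call to move; the robot and the scene stay as the last step left them, time stands still between calls to the robot, and variables do not carry over. Pictures are saved under pics/ and viewed, at most 10 in all, crops included, and the job is handed in when it is done.

```bash
ls; mkdir -p pics
```

Run:
```python
from bench import r
import cv2,pickle
d={}
for n in("scene","top"):
    s=r.snapshot(n);d[n]=s;cv2.imwrite(f"pics/{n}0.png",s["pixels"])
    print(n,s["fx"],s["fy"],s["cx"],s["cy"],s["D"],s["pose"])
pickle.dump(d,open("s0.pkl","wb"))
print(r.sense())
```

```text
bench.py
pics
scene 388.8982853782297 388.8982853782297 256.70419384624154 187.78940390814384 [-0.04287979  0.          0.          0.          0.        ] [[-6.02100101e-01  5.64320913e-01 -5.64816231e-01  8.75633482e+01]
 [-7.98397795e-01 -4.20202378e-01  4.31266650e-01  4.14535742e+02]
 [ 6.03566607e-03  7.10613727e-01  7.03556466e-01  6.90948743e+02]
 [ 0.00000000e+00  0.00000000e+00  0.00000000e+00  1.00000000e+00]]
top 445.3829714667481 445.3829714667481 243.30866345658163 185.59298226624867 [-0.13723291  0.          0.          0.          0.        ] [[-2.69360746e-02  9.95753013e-01 -8.80362673e-02  4.35325234e+02]
 [-9.99634788e-01 -2.70231110e-02  2.03245748e-04  5.10547608e+01]
 [-2.17663126e-03  8.80095901e-02  9.96117249e-01  1.15710538e+03]
 [ 0.00000000e+00  0.00000000e+00  0.00000000e+00  1.00000000e+00]]
{'time': 0.1, 'joint_pos': array([-7.94356429e+01,  7.51151502e+00,  8.53242786e+01,  7.54238064e-04,
        8.72627000e+01, -4.89426450e+00]), 'qd': array([-0.0170036 , -0.1258481 , -0.24176872, -0.15951659,  0.08800561,
       -0.01472423]), 'joint_efforts': array([ 1.27937157e-03, -5.70948815e+01, -5.01943052e+01, -1.06044813e-04,
        8.00335634e-03,  3.20298966e-05]), 'tool_pos': array([ 159.84544952, -577.78606507,  230.32981866]), 'tcp_rot': array([-1.79901930e+02, -9.15376049e-03,  1.54585771e+01]), 'ft_force': array([0.06638914, 0.64114685, 0.07870338]), 'wrist_torque': array([-0.02284898, -0.02097567, -0.01994312]), 'grip_force': 0.0, 'finger_gap': 85.59263013073169}
```

View pics/scene0.png

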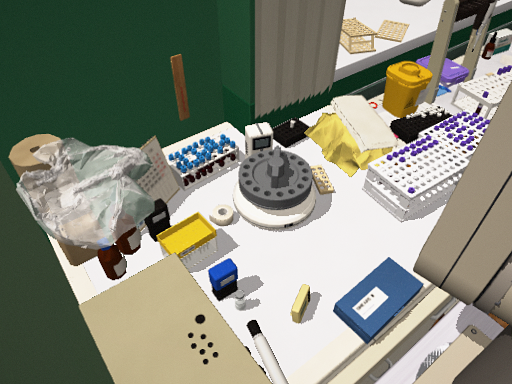

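View pics/top0.png

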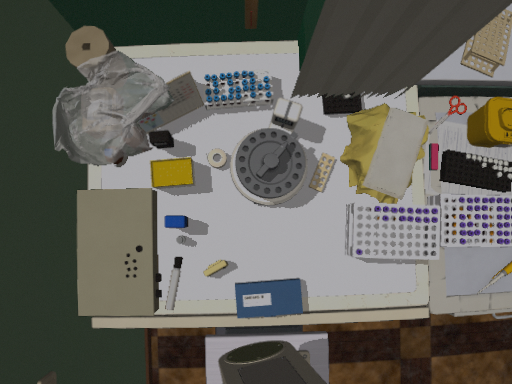

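The scene view shows the carousel at about (276,175) with the tower behind it at (259,138). In the top view the carousel is at (270,163), its nose points up and to the right at about (290,147), and the tower is at (288,112). Next I'll zoom in on both.

Create h.py:
```python
import numpy as np,cv2
def K(s): return np.array([[s["fx"],0,s["cx"]],[0,s["fy"],s["cy"]],[0,0,1]])
def rays(s,px):
    u=cv2.undistortPoints(np.array(px,float).reshape(-1,1,2),K(s),np.array(s["D"],float)).reshape(-1,2)
    d=np.c_[u[:,0],-u[:,1],-np.ones(len(u))]@s["pose"][:3,:3].T
    return s["pose"][:3,3],d
def onz(s,px,z):
    o,d=rays(s,px); return o+d*((z-o[2])/d[:,2])[:,None]
def proj(s,P):
    c=(np.array(P,float).reshape(-1,3)-s["pose"][:3,3])@s["pose"][:3,:3]
    return cv2.projectPoints(c*[1,-1,-1],np.zeros(3),np.zeros(3),K(s),np.array(s["D"],float))[0].reshape(-1,2)
def tri(s1,p1,s2,p2):
    o1,d1=rays(s1,p1);o2,d2=rays(s2,p2);d1=d1[0];d2=d2[0]
    t=np.linalg.lstsq(np.c_[d1,-d2],o2-o1,rcond=None)[0]
    a=o1+d1*t[0];b=o2+d2*t[1];return (a+b)/2,np.linalg.norm(a-b)
def crop(s,x,y,w,h,k,name):
    cv2.imwrite(name,cv2.resize(s["pixels"][y:y+h,x:x+w],None,fx=k,fy=k,interpolation=cv2.INTER_CUBIC))
```

Run:
```python
import pickle,cv2,numpy as np
from h import *
d=pickle.load(open("s0.pkl","rb"))
a=d["top"]["pixels"][90:215,220:345];b=d["scene"]["pixels"][118:238,220:330]
a=cv2.resize(a,(400,400),interpolation=3);b=cv2.resize(b,(400,436),interpolation=3)
o=np.zeros((436,800,3),np.uint8);o[:400,:400]=a;o[:,400:]=b
cv2.imwrite("pics/z0.png",o)
```

```text
(no output)
```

View pics/z0.png

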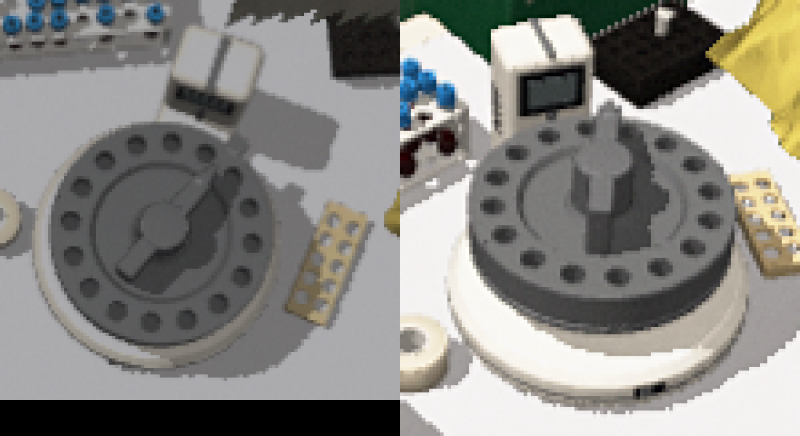

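The crop shows the tab at about 30° from the tower direction. The ridge over the tower top runs from (288,99) to (286,111) in the top image. The bar tail is at (260,176), the nose at (286,144), the tab at (294,136) and the collar at (271,161).

Run:
```python
import pickle
from h import *
d=pickle.load(open("s0.pkl","rb"));t=d["top"];s=d["scene"]
f=lambda x,y:(220+x/3.2,90+y/3.2); g=lambda x,y:(220+(x-400)/3.636,118+y/3.636)
print("collar",tri(t,[f(163,226)],s,[g(606,160)]))
print("ridge front top",tri(t,[f(211,66)],s,[g(550,66)]), "back",tri(t,[f(218,27)],s,[g(537,20)]))
print("tab",tri(t,[f(240,140)],s,[g(610,103)]))
print("tail",onz(t,[f(128,275)],126)[0],"nose",onz(t,[f(214,170)],126)[0],"col",onz(t,[f(163,226)],126)[0])
# grey disc outline, top view
for n,c in(("top",t),("scene",s)):
    p=c["pixels"].astype(int);v=p.max(2);sat=v-p.min(2)
    m=((v<125)&(sat<25)).astype(np.uint8)
    if n=="top": m[:, :230]=0;m[:125]=0;m[210:]=0;m[:,310:]=0
    m=cv2.morphologyEx(m,cv2.MORPH_OPEN,np.ones((3,3)))
    k,l,st,ce=cv2.connectedComponentsWithStats(m);i=l[175 if n=="scene" else 180,262 if n=="scene" else 250]
    print(n,i,st[i],ce[i])
# wells: dark spots
c=t; g8=cv2.resize(cv2.cvtColor(t["pixels"],6)[90:215,220:345],None,fx=4,fy=4,interpolation=2)
h=cv2.HoughCircles(g8,cv2.HOUGH_GRADIENT,1.2,200,param1=80,param2=20,minRadius=125,maxRadius=165)
print(h); 
for q in h[0]: px=[(220+(q[0]+.5)/4-.5,90+(q[1]+.5)/4-.5)]; print(onz(t,px,92)[0],onz(t,px,36)[0])
```

```text
collar (array([582.46147685, -16.56122688, 123.95984167]), np.float64(3.161514368549176))
ridge front top (array([704.23274024, -61.8037664 , 101.78999071]), np.float64(11.87908735927819)) back (array([727.21769215, -66.56798065, 125.1080242 ]), np.float64(13.875824450458435))
tab (array([651.59179417, -78.72832768,  94.28664145]), np.float64(1.805402682724344))
tail [547.96609134  11.37651469 126.        ] nose [623.80613711 -54.17367459 126.        ] col [583.27364226 -15.29630276 126.        ]
top 1 [ 235  125   75   83 4920] [275.73922764 164.63353659]
scene 0 [     0      0    512    384 159954] [263.67466272 187.78785151]
[[[199.8     293.40002 140.24   ]]]
[582.51538073 -14.00356759  92.        ] [590.25419077 -17.42413655  36.        ]
```

Carousel yaw is about −41.5° and the axis is near (583.5, −14.3). I'll straddle the tail side of the bar loosely and push it round counter-clockwise.

Request:
creep_tool(
  steps=[
    [[0, 0, 5], [45, -38, 0], 60],
    [[0, 0, 10], [90, -76, 0], 60],
    [[0, 0, 15], [135, -114, 0], 50],
    [[0, 0, 20], [180, -152, 0], 50],
    [[0, 0, 25], [225, -191, 0], 40],
    [[0, 0, 29], [270, -229, 0], 40],
    [[0, 0, 34], [315, -267, 0], 40],
    [[0, 0, 38], [360, -305, 0], 40],
  ],
)

```text
time: 1.1
tool_pos: [426.2, -186.5, 231.1]
tcp_rot: [180.0, -0.0, -22.7]
ft_force: [0.9, -0.7, -0.4]
finger_gap: 40.0
grip_force: 0.0
```

Run:
```python
from bench import r
import numpy as np
s=r.sense();print(s["tool_pos"],s["tcp_rot"],s["joint_pos"])
```

```text
[ 426.23818022 -186.53714813  231.10084322] [ 1.79998691e+02 -6.34030605e-04 -2.26932036e+01] [-2.99528005e+01 -1.38771697e+01  1.05840777e+02 -1.21898824e-03
  8.80355986e+01  8.27404449e+01]
```

Request:
creep_tool(
  steps=[
    [[0, 0, 5], [12, -58, 0], 40],
    [[0, 0, 10], [24, -116, 0], 40],
    [[0, 0, 15], [36, -173, 0], 40],
    [[0, 0, 19], [48, -231, 20], 40],
    [[0, 0, 19], [48, -231, 60], 40],
    [[0, 0, 19], [48, -231, 82], 40],
    [[0, 0, 19], [48, -231, 82], 40],
  ],
)

```text
time: 1.98
tool_pos: [556.4, 7.0, 146.4]
tcp_rot: [179.8, 0.3, -41.5]
ft_force: [0.5, -0.5, 0.0]
finger_gap: 40.1
grip_force: 0.0
```

Run:
```python
from bench import r
from h import *
import pickle
t=r.snapshot("top");s=r.snapshot("scene");pickle.dump((t,s),open("s1.pkl","wb"))
a=cv2.resize(t["pixels"][90:215,220:345],(400,400),interpolation=3);b=cv2.resize(s["pixels"][98:218,210:330],(400,400),interpolation=3)
cv2.imwrite("pics/z1.png",np.hstack([a,b]))
```

```text
(no output)
```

View pics/z1.png

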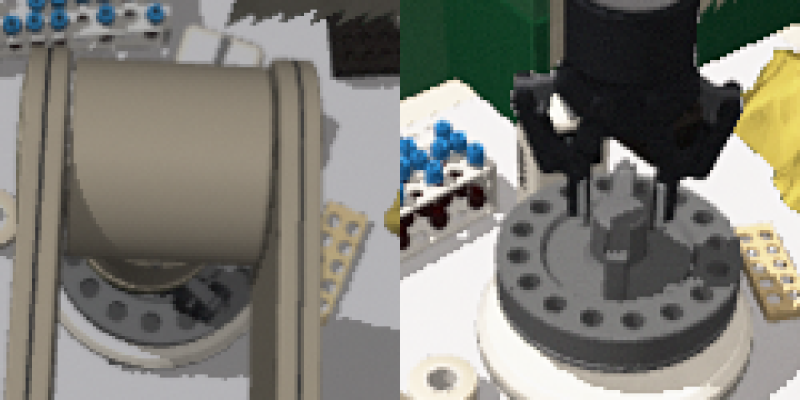

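The gripper straddles the tail side: the fingertips are at (580,210) and (665,210) in the right-hand crop, one each side of the bar. Next I lower it and start turning.

Request:
creep_tool(
  steps=[
    [[0, 0, 0], [0, 0, 25], 36],
    [[0, 0, 0], [0, 0, 47], 30],
    [[0, 0, 0], [0, 0, 47], 26],
    [[0, 0, -6], [0.2, 3.4, 47], 26],
    [[0, 0, -12], [0.7, 6.9, 47], 26],
    [[0, 0, -18], [1.6, 10.2, 47], 26],
    [[0, 0, -24], [2.9, 13.4, 47], 26],
    [[0, 0, -30], [4.4, 16.5, 47], 26],
  ],
)

```text
time: 3.08
tool_pos: [552.6, -8.5, 105.1]
tcp_rot: [-179.9, -0.2, -11.4]
ft_force: [1.9, 3.0, -1.1]
finger_gap: 26.2
grip_force: 1.4
```

Request:
creep_tool(
  steps=[
    [[0, 0, -6], [0.2, 3.4, 0], 26],
    [[0, 0, -12], [0.7, 6.9, 0], 26],
    [[0, 0, -18], [1.6, 10.2, 0], 26],
    [[0, 0, -24], [2.9, 13.4, 0], 26],
    [[0, 0, -30], [4.4, 16.5, 0], 26],
    [[0, 0, -36], [6.3, 19.4, 0], 26],
    [[0, 0, -42], [8.5, 22.1, 0], 26],
    [[0, 0, -48], [10.9, 24.5, 0], 26],
  ],
)

```text
time: 4.08
tool_pos: [557.1, -34.4, 104.6]
tcp_rot: [-180.0, -0.1, 36.7]
ft_force: [-4.3, 2.7, 2.6]
finger_gap: 26.0
grip_force: 2.9
```

Run:
```python
from bench import r
from h import *
s=r.snapshot("scene")
cv2.imwrite("pics/z2.png",cv2.resize(s["pixels"][98:218,210:330],(480,480),interpolation=3))
```

```text
(no output)
```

View pics/z2.png

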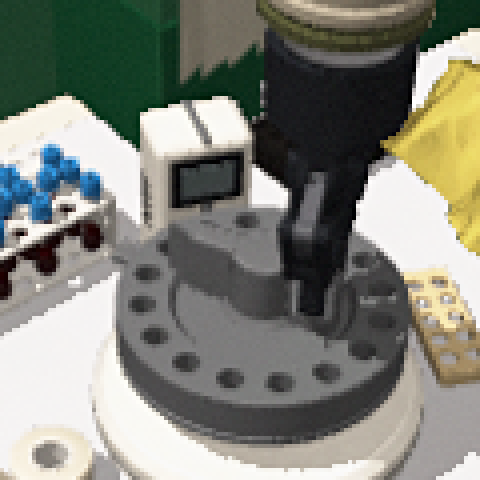

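The bar has turned to about yaw 37°, with the tab to the left of the tower at crop (120,255). Next I need a numeric height check using the lower front rim edge.

Add to h.py:
```python
def rim(s):
    g=cv2.GaussianBlur(cv2.cvtColor(s["pixels"],6),(3,3),0).astype(float)
    out=[]
    for c in range(262,290,3):
        col=g[195:232,c]; i=np.where(col>130)[0]; out.append(195+(i[0] if len(i) else 99))
    return out
def topedge(s):  # left extreme/row of disc: rightmost dark column per row
    pass
```

Run:
```python
from bench import r
from h import *
import pickle
d=pickle.load(open("s0.pkl","rb"))["scene"];s1=pickle.load(open("s1.pkl","rb"))[1]
s=r.snapshot("scene")
for q in(d,s1,s): print(rim(q))
C=np.array([583.5,-14.3]);u=np.array([-.795,.607])
for z in(56.5,46,92.5,82): print(z,proj(s,[*(C+85*u),z]))
print(s["pixels"][200:225,276].tolist())
```

```text
[np.int64(208), np.int64(209), np.int64(210), np.int64(210), np.int64(210), np.int64(210), np.int64(210), np.int64(210), np.int64(209), np.int64(209)]
[np.int64(208), np.int64(209), np.int64(210), np.int64(210), np.int64(210), np.int64(210), np.int64(210), np.int64(210), np.int64(209), np.int64(209)]
[np.int64(208), np.int64(208), np.int64(209), np.int64(209), np.int64(210), np.int64(210), np.int64(210), np.int64(209), np.int64(209), np.int64(208)]
56.5 [[274.72435264 210.90591845]]
46 [[274.53980419 214.08545963]]
92.5 [[275.38141346 199.56993696]]
82 [[275.18577055 202.94783506]]
[[64, 65, 66], [60, 62, 63], [61, 61, 62], [59, 60, 61], [63, 64, 65], [63, 64, 62], [59, 56, 59], [105, 103, 106], [88, 86, 87], [100, 103, 109], [155, 166, 176], [168, 179, 188], [162, 174, 183], [162, 174, 183], [157, 171, 179], [239, 246, 247], [247, 251, 251], [245, 249, 250], [245, 249, 249], [246, 249, 249], [244, 248, 249], [241, 247, 249], [238, 245, 249], [239, 246, 249], [223, 235, 239]]
```

Still riding. The metric should shift by about 3 px on the drop, so I'll keep turning.

Request:
creep_tool(
  steps=[
    [[0, 0, -6], [0.2, 3.4, 0], 26],
    [[0, 0, -12], [0.7, 6.9, 0], 26],
    [[0, 0, -18], [1.6, 10.2, 0], 26],
    [[0, 0, -24], [2.9, 13.4, 0], 26],
    [[0, 0, -30], [4.4, 16.5, 0], 26],
    [[0, 0, -36], [6.3, 19.4, 0], 26],
    [[0, 0, -42], [8.5, 22.1, 0], 26],
    [[0, 0, -48], [10.9, 24.5, 0], 26],
  ],
)

```text
time: 5.18
tool_pos: [580.2, -48.6, 103.9]
tcp_rot: [180.0, 0.0, 84.5]
ft_force: [-4.0, 0.0, 1.7]
finger_gap: 25.9
grip_force: 2.0
```

Create chk.py:
```python
from bench import r
from h import *
s=r.snapshot("scene");print("rim",[int(x) for x in rim(s)]);q=r.sense();print(q["wrist_torque"].round(2))
```

```bash
python3 chk.py
```

```text
rim [208, 209, 209, 210, 210, 210, 210, 209, 209, 208]
[ 0.    0.05 -0.02]
```

Request:
creep_tool(
  steps=[
    [[0, 0, -6], [0.2, 3.4, 0], 26],
    [[0, 0, -12], [0.7, 6.9, 0], 26],
    [[0, 0, -18], [1.6, 10.2, 0], 26],
    [[0, 0, -24], [2.9, 13.4, 0], 26],
    [[0, 0, -30], [4.4, 16.5, 0], 26],
    [[0, 0, -36], [6.3, 19.4, 0], 26],
    [[0, 0, -42], [8.5, 22.1, 0], 26],
    [[0, 0, -48], [10.9, 24.5, 0], 26],
  ],
)

```text
time: 6.22
tool_pos: [605.7, -40.2, 103.8]
tcp_rot: [-180.0, 0.1, 132.4]
ft_force: [-6.7, -1.9, 4.9]
finger_gap: 25.8
grip_force: 3.7
```

```bash
python3 chk.py
```

```text
rim [199, 212, 213, 213, 213, 213, 213, 213, 212, 211]
[-0.31  0.64 -0.1 ]
```

The rim went down about 3 px and the resistance rose, so the carousel has dropped. I'll lower the tool slightly and turn clockwise, drive included, to the tower, which is within the wrist range.

Request:
creep_tool(
  steps=[
    [[0, 0, 7], [0.2, -4, 4], 24],
    [[0, 0, 14], [1, -8, 8], 22],
    [[0, 0, 21], [2.2, -11.8, 8], 22],
    [[0, 0, 28], [3.9, -15.5, 8], 22],
    [[0, 0, 35], [6, -18.9, 8], 22],
    [[0, 0, 42], [8.5, -22.1, 8], 22],
    [[0, 0, 49], [11.3, -24.9, 8], 22],
    [[0, 0, 56], [14.5, -27.4, 8], 22],
  ],
)

```text
time: 7.28
tool_pos: [577.7, -47.4, 96.1]
tcp_rot: [179.7, -0.1, 76.0]
ft_force: [7.3, 0.0, -4.5]
finger_gap: 22.1
grip_force: 3.5
```

```bash
python3 chk.py
```

```text
rim [212, 212, 213, 213, 214, 214, 213, 213, 213, 212]
[ 0.1  -0.93  0.05]
```

Request:
creep_tool(
  steps=[
    [[0, 0, 7], [0.2, -4, 0], 22],
    [[0, 0, 14], [1, -8, 0], 22],
    [[0, 0, 21], [2.2, -11.8, 0], 22],
    [[0, 0, 28], [3.9, -15.5, 0], 22],
    [[0, 0, 35], [6, -18.9, 0], 22],
    [[0, 0, 42], [8.5, -22.1, 0], 22],
    [[0, 0, 49], [11.3, -24.9, 0], 22],
    [[0, 0, 56], [14.5, -27.4, 0], 22],
  ],
)

```text
time: 8.32
tool_pos: [554.9, -28.0, 96.5]
tcp_rot: [179.8, -0.3, 20.0]
ft_force: [6.3, -4.3, -2.9]
finger_gap: 22.0
grip_force: 3.4
```

```bash
python3 chk.py
```

```text
rim [212, 212, 213, 213, 214, 214, 214, 213, 213, 212]
[-0.45 -0.81  0.11]
```

Request:
creep_tool(
  steps=[
    [[0, 0, 7], [0.2, -4, 0], 22],
    [[0, 0, 14], [1, -8, 0], 22],
    [[0, 0, 21], [2.2, -11.8, 0], 22],
    [[0, 0, 26], [3.3, -14.5, 0], 22],
    [[0, 0, 26], [3.3, -14.5, 0], 30],
    [[0, 0, 26], [3.3, -14.5, -40], 36],
    [[0, 0, 26], [3.3, -14.5, -100], 40],
    [[0, 0, 26], [3.3, -14.5, -130], 40],
  ],
)

```text
time: 9.38
tool_pos: [551.8, -12.3, 229.1]
tcp_rot: [-180.0, -0.3, -5.6]
ft_force: [0.9, 0.4, -0.1]
finger_gap: 40.1
grip_force: 0.0
```

Request:
creep_tool(
  steps=[
    [[0, 0, 0], [0, 60, 0], 40],
    [[0, 0, 0], [0, 120, 0], 40],
    [[0, 0, 0], [0, 180, 0], 40],
    [[0, 0, 0], [0, 240, 0], 40],
    [[0, 0, 0], [0, 280, 0], 40],
  ],
)

```text
time: 10.0
tool_pos: [522.6, -293.6, 225.1]
tcp_rot: [180.0, -0.1, -5.7]
ft_force: [0.2, -0.2, 0.3]
finger_gap: 40.2
grip_force: 0.0
```

Create shot.py:
```python
import sys,pickle
from bench import r
from h import *
n=sys.argv[1]
t=r.snapshot("top");s=r.snapshot("scene");pickle.dump((t,s),open(n+".pkl","wb"))
a=cv2.resize(t["pixels"][90:190,220:320],(400,400),interpolation=3);b=cv2.resize(s["pixels"][118:218,220:320],(400,400),interpolation=3)
cv2.imwrite(f"pics/{n}.png",np.hstack([a,b]));print([int(x) for x in rim(s)])
```

```bash
python3 shot.py m1
```

```text
[212, 212, 213, 213, 213, 213, 213, 213, 212, 212]
```

View pics/m1.png

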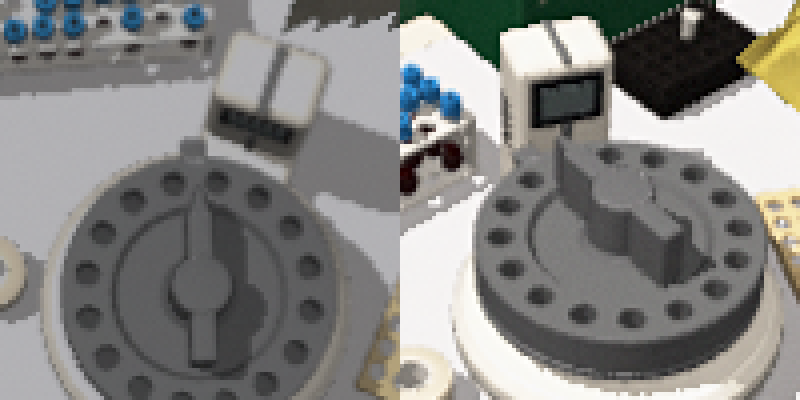

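In the top crop the tab is at (193,145), the collar at (202,286), and the ridge runs over the tower top from (273,38) to (263,82), with its lower part at (250,146). The disc sits low on the drive. Now I'll measure the angles.

Create meas.py:
```python
import sys,pickle
from h import *
t,s=pickle.load(open(sys.argv[1]+".pkl","rb"))
k=8
def maps(s,z,C,R=150,res=0.5):  # rectified plan at height z, u=x,v=y
    n=int(2*R/res);v,u=np.mgrid[:n,:n]*res-R
    P=np.c_[(u+C[0]).ravel(),(v+C[1]).ravel(),np.full(n*n,z)]
    p=proj(s,P).astype(np.float32).reshape(n,n,2)
    return cv2.remap(cv2.cvtColor(s["pixels"],6),p,None,cv2.INTER_CUBIC),u,v
C=np.array([583.5,-14.3])
for name,c in(("top",t),("scene",s)):
    C=np.array([583.5,-14.3])
    g,u,v=maps(c,82,C)
    b=cv2.GaussianBlur(g,(0,0),3).astype(float)-cv2.GaussianBlur(g,(0,0),12)
    rr=np.hypot(u,v)
    m=((b<-8)&(rr>58)&(rr<82)).astype(np.uint8)
    n,l,st,ce=cv2.connectedComponentsWithStats(m)
    w=[ce[i]*.5-150+C for i in range(1,n) if 120<st[i][4]<900 and max(st[i][2:4])<36]
    w=np.array(w)
    A=np.c_[2*w,np.ones(len(w))];x=np.linalg.lstsq(A,(w**2).sum(1),rcond=None)[0]
    for _ in range(2):
        rad=np.sqrt(x[2]+x[0]**2+x[1]**2);e=np.abs(np.hypot(*(w-x[:2]).T)-rad);w=w[e<3];A=np.c_[2*w,np.ones(len(w))];x=np.linalg.lstsq(A,(w**2).sum(1),rcond=None)[0]
    C=x[:2];rad=np.sqrt(x[2]+x@[x[0],x[1],0])
    ang=np.degrees(np.arctan2(w[:,1]-C[1],w[:,0]-C[0]))
    off=np.degrees(np.angle(np.exp(1j*np.radians(ang*16)).mean()))/16
    print(name,"C",C.round(2),"r",rad.round(1),len(w),"well phase mod22.5",off.round(2))
    # tab
    g,u,v=maps(c,82,C);rr=np.hypot(u,v);ph=np.degrees(np.arctan2(v,u))
    for r0 in(89,91,93):
        row=[]
        for a in np.arange(-60,30,.5):
            q=(np.array([[np.cos(np.radians(a))],[np.sin(np.radians(a))]])*r0+150)/.5
            row.append(int(g[int(round(q[1,0])),int(round(q[0,0]))]))
        print(r0,row[::4])
```

```bash
python3 meas.py m1
```

Run:
```python
import pickle
from h import *
t,s=pickle.load(open("m1.pkl","rb"))
print(cv2.cvtColor(t["pixels"],6)[97:130:1,276:298])
```

```text
top C [585.7 -14. ] r 69.6 13 well phase mod22.5 -10.97
89 [136, 146, 164, 141, 120, 117, 120, 118, 116, 112, 123, 162, 178, 178, 176, 174, 175, 175, 177, 177, 176, 177, 180, 178, 177, 177, 176, 174, 100, 89, 93, 94, 91, 150, 178, 175, 170, 179, 178, 166, 176, 172, 162, 168, 169]
91 [173, 177, 184, 162, 127, 117, 118, 119, 119, 119, 118, 156, 174, 174, 157, 157, 153, 152, 160, 148, 152, 177, 176, 178, 179, 177, 177, 176, 111, 92, 95, 97, 95, 150, 177, 178, 179, 177, 179, 180, 178, 180, 176, 181, 178]
93 [184, 179, 179, 178, 133, 117, 118, 119, 118, 116, 113, 139, 155, 151, 119, 129, 123, 127, 119, 100, 81, 168, 156, 164, 175, 174, 178, 176, 129, 107, 108, 110, 115, 158, 179, 177, 177, 178, 177, 178, 178, 177, 178, 178, 178]
scene C [583.72 -15.38] r 69.1 9 well phase mod22.5 -10.94
89 [247, 250, 248, 245, 247, 250, 251, 250, 247, 246, 246, 247, 246, 160, 133, 133, 136, 135, 135, 139, 121, 94, 122, 93, 110, 136, 132, 132, 124, 123, 123, 125, 127, 101, 148, 191, 181, 172, 162, 160, 159, 154, 161, 146, 140]
91 [246, 245, 244, 245, 246, 245, 245, 245, 244, 245, 246, 247, 246, 151, 134, 1
[... 2743 characters left out ...]
1  43  30  41  47  35  34  55
   74  78  82 100]
 [ 65  65  64  65  62  61  55  45  43  34  37  37  32  40  42  25  20  45
   65  72  86 108]
 [ 73  66  65  64  64  55  45  44  54  56  46  44  34  33  29  17  32  55
   69  77  99 116]
 [158 142  92  71  63  49  34  43  60  64  62  61  54  46  39  21  45  65
   72  87 108 117]
 [177 173 160 156 135  51  36  50  63  65  67  65  64  62  60  55  61  69
   77  97 115 118]
 [177 178 178 176 164 111  73  95  92  72  63  65  66  66  66  66  69  72
   87 109 118 118]
 [177 176 178 177 175 164 157 149 121 114 106  93  72  65  65  67  69  79
  100 116 118 118]
 [147 165 177 177 177 177 178 174 164 153 125 118 114 107  94  87  89  96
  110 118 118 118]]
```

Run:
```python
import pickle
from h import *
t,s=pickle.load(open("m1.pkl","rb"))
C=np.array([585.7,-14.0])
g=cv2.cvtColor(t["pixels"],6).astype(float);pts=[]
for r in range(102,115):
    w=np.clip(165-g[r,281:296],0,None);w[w<20]=0
    pts.append(((w*np.arange(281,296)).sum()/w.sum(),r))
pts=np.array(pts);P=onz(t,pts,126)[:,:2];d=P-C
print("top ridge: ang from C",np.degrees(np.arctan2(d[:,1],d[:,0])).round(1),"dist",np.hypot(*d.T).round(0)[[0,-1]])
vx,vy,*_=cv2.fitLine(P.astype(np.float32),2,0,.01,.01).ravel();print("line dir",np.degrees(np.arctan2(vy,vx)))
# low ridge in scene (crop px 567,128..140) and top (250,146)
f=lambda x,y:[(220+(x+.5)/4-.5,90+(y+.5)/4-.5)];h=lambda x,y:[(220+(x-400+.5)/4-.5,118+(y+.5)/4-.5)]
for p in([567,125],[567,138]):
    for z in (85,95): q=onz(s,h(*p),z)[0][:2]-[583.72,-15.38];print("scene low",p,z,q,np.degrees(np.arctan2(q[1],q[0])))
q=onz(t,f(250,146),85)[0][:2]-C;print("top low",q,np.degrees(np.arctan2(q[1],q[0])))
print("tower height chk: ridge top front tri",tri(t,f(263,82),s,h(567,68)))
gs=cv2.cvtColor(s["pixels"],6).astype(int);print(gs[120:136:2,250:268]);print(gs[147:156,252:270])
```

```text
top ridge: ang from C [-21.1 -20.9 -20.9 -20.8 -20.8 -20.7 -20.6 -20.8 -20.8 -20.7 -20.9 -20.9
 -20.7] dist [147. 116.]
line dir -21.863525
scene low [567, 125] 85 [ 92.28226214 -32.84909304] -19.593860198906757
scene low [567, 125] 95 [ 82.57122765 -25.21206367] -16.979377663571157
scene low [567, 138] 85 [ 82.31911025 -25.20020912] -17.020832027913933
scene low [567, 138] 95 [ 72.77249811 -17.68940963] -13.662380084387763
top low [ 88.22157615 -34.31595894] -21.25477488545877
tower height chk: ridge top front tri (array([703.38981839, -60.44225974, 107.78841987]), np.float64(13.462297575183273))
[[ 46  33  35  34  33  32  33  33  35  33  29  30  33  30  29  32  34  31]
 [ 43  35  33  26  26  27  25  25  21  20  20  17  15 184 200 217 212  81]
 [ 25  14 186 220 233 216 142 118 206 251 252 252 251 249 249 248 250 246]
 [252 252 251 249 250 252 249 157 115 222 250 249 248 247 247 248 248 249]
 [248 248 249 248 248 248 251 248 157 116 198 252 251 249 248 248 248 248]
 [249 248 248 248 248 248 249 251 250 154 120 145 251 252 249 248 248 248]
 [248 249 249 248 248 248 248 249 251 249 156 117 140 248 250 249 245 247]
 [249 248 247 247 245 246 246 246 244 245 231 165 148 205 206 213 209 181]]
[[ 90  22   8  39  46  40  34  31  24  16  17   3   0  19  46  50  77 109]
 [ 89  20   9  13  16  11   1   2  22  24  36  74 113 116 126 123 126 133]
 [ 90  14   0  20  48  50  71 118  67  76  54 122 140 141 139 140 138 134]
 [128 116 116 118 122 121 126 140  78  64  51 128 141 139 136 138 134 136]
 [139 136 138 136 136 135 138 137  87  53  58 129 138 134 134 135 135 132]
 [139 133 136 135 133 137 128 110 117  98  81 132 139 137 135 138 135 136]
 [117 130 134 137 134 135 112  87 114 123 118 129 134 135 132 129 127 129]
 [121 123 132 133 132 134 111  78  92 122 126 126 125 129 119 124 126 128]
 [123 123 124 131 131 131 106  74  73 109 124 126 124 126 122 115 126 106]]
```

The tab is at +0.3° and the ridge at −21.0°. With the opening at 22 the bar leads the tool by 6.0°, so one more push of 21.3° should line it up.

Request:
creep_tool(
  steps=[
    [[0, 0, 0], [0, -60, 0], 40],
    [[0, 0, 0], [0, -120, 0], 40],
    [[0, 0, 0], [0, -180, 0], 40],
    [[0, 0, 0], [0, -240, 0], 40],
    [[0, 0, 0], [0, -280, 0], 36],
    [[0, 0, 0], [0, -280, 55], 36],
    [[0, 0, 0], [0, -280, 110], 36],
    [[0, 0, 0], [0, -280, 130], 36],
  ],
)

```text
time: 11.1
tool_pos: [547.5, -10.9, 91.0]
tcp_rot: [-180.0, 0.3, -5.5]
ft_force: [-0.4, -0.0, 0.5]
finger_gap: 35.6
grip_force: 0.0
```

Request:
creep_tool(
  steps=[
    [[0, 0, 0], [0, 0, 0], 30],
    [[0, 0, 0], [0, 0, 0], 22],
    [[0, 0, 5], [0.1, -2.9, 0], 22],
    [[0, 0, 10], [0.5, -5.7, 0], 22],
    [[0, 0, 15], [1.1, -8.5, 0], 22],
    [[0, 0, 19], [1.8, -10.7, 0], 22],
    [[0, 0, 21.3], [2.3, -12, 0], 22],
    [[0, 0, 21.3], [2.3, -12, 0], 22],
  ],
)

```text
time: 12.1
tool_pos: [554.9, -1.7, 96.7]
tcp_rot: [180.0, -0.2, -26.9]
ft_force: [-2.0, -5.0, -2.3]
finger_gap: 21.9
grip_force: 2.7
```

Request:
creep_tool(
  steps=[
    [[0, 0, 0], [0, 0, 0], 30],
    [[0, 0, 0], [0, 0, -30], 36],
    [[0, 0, 0], [0, 0, -90], 40],
    [[0, 0, 0], [0, 0, -130], 40],
    [[0, 0, 0], [0, 60, -130], 40],
    [[0, 0, 0], [0, 120, -130], 40],
    [[0, 0, 0], [0, 180, -130], 40],
    [[0, 0, 0], [0, 240, -130], 40],
  ],
)

```text
time: 13.1
tool_pos: [445.2, -216.3, 226.6]
tcp_rot: [-180.0, -0.2, -26.8]
ft_force: [0.0, -0.1, -0.6]
finger_gap: 39.7
grip_force: 0.0
```

Request:
creep_tool(
  steps=[
    [[0, 0, 0], [-30, 40, 0], 40],
    [[0, 0, 0], [-30, 40, 0], 40],
  ],
)

```text
time: 13.35
tool_pos: [399.1, -238.8, 226.2]
tcp_rot: [180.0, -0.2, -27.1]
ft_force: [0.2, 0.7, -0.3]
finger_gap: 40.4
grip_force: 0.0
```

```bash
python3 shot.py m2; python3 meas.py m2 | grep C
```

```text
[211, 212, 213, 213, 213, 213, 213, 213, 212, 211]
top C [586.6 -14.3] r 69.7 14 well phase mod22.5 -9.47
scene C [584.4 -15.5] r 69.1 8 well phase mod22.5 -9.47
```

View pics/m2.png

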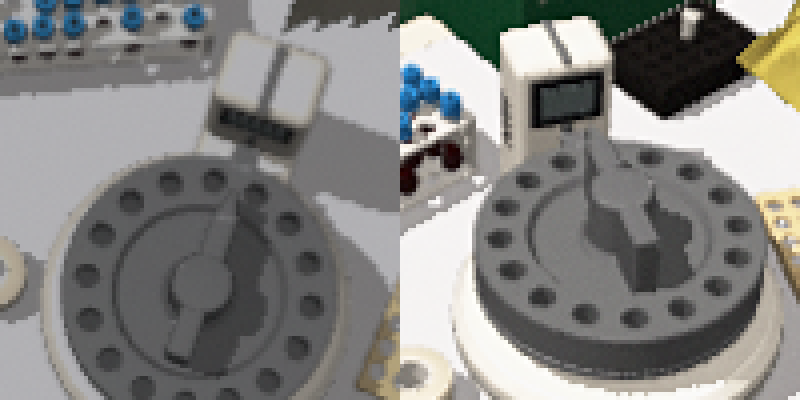

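Run:
```python
import pickle
from h import *
t,s=pickle.load(open("m2.pkl","rb"))
# plinth: fit circle of bright-to-table? use spindle-independent check: bystander movement vs start
d=pickle.load(open("s0.pkl","rb"))["top"]["pixels"].astype(int)
df=(np.abs(d-t["pixels"].astype(int)).max(2)>45).astype(np.uint8)
n,l,st,ce=cv2.connectedComponentsWithStats(df)
print([st[i].tolist() for i in range(1,n) if st[i][4]>12])
for C in([585.7,-14.0],[586.6,-14.3],[586.1,-14.1]):
    g=cv2.cvtColor(t["pixels"],6).astype(float);pts=[]
    for r in range(102,115):
        w=np.clip(165-g[r,281:296],0,None);w[w<20]=0;pts.append(((w*np.arange(281,296)).sum()/w.sum(),r))
    q=onz(t,pts,126)[:,:2]-C;print(np.degrees(np.arctan2(q[:,1],q[:,0])).mean())
# tab mid-angle from edges at several radii
C=[586.6,-14.3];g=cv2.GaussianBlur(cv2.cvtColor(t["pixels"],6),(0,0),.6)
for r0 in(89,91,93):
    a=np.radians(np.arange(-32,-8,.25));p=proj(t,np.c_[C[0]+r0*np.cos(a),C[1]+r0*np.sin(a),np.full(len(a),82)]).astype(np.float32)
    print(r0,cv2.remap(g,p.reshape(1,-1,2),None,1)[0][::4])
```

```text
[[308, 147, 7, 9, 30], [315, 178, 5, 11, 24], [329, 188, 183, 196, 13232], [295, 191, 24, 17, 53], [492, 262, 20, 17, 88], [493, 282, 19, 34, 69], [346, 310, 36, 12, 309], [299, 338, 29, 33, 484], [205, 340, 105, 44, 2451], [412, 358, 19, 26, 246], [310, 367, 12, 17, 119]]
-20.829193780317375
-20.846668350077184
-20.85064525928673
89 [164 162 160 160 155 143 123 108  96  94  92  93  93  93  96 104 124 145
 163 170 174 174 175 175]
91 [142 141 141 138 134 130 115 103  96  92  89  88  88  90  93  99 119 139
 157 166 168 167 168 171]
93 [121 118 116 113 112 105  96  91  88  86  80  76  76  80  85  91 103 118
 131 141 147 148 151 156]
```

The crop shows the tab at (243,155) in line with the ridge at (250,146) to (273,38). The measured angles are −20.7° for the tab and −20.85° for the ridge. The carousel sits low on the drive and nothing else has moved, so I'm handing it in.

```bash
python3 -c "
from bench import r
print(r.hand_in())"
```

```text
the job is handed in; nothing more can be done
None
```

I've handed the job in: the carousel dropped home on the drive and was then turned until its tab pointed at the index ridge, measured about 0.1° off, with the arm clear and nothing else seen to have moved; no verdict was shown.

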